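# Find and press the hidden lid catch of a bench centrifuge

## Task

The lid of the centrifuge is released by a concealed catch: a flush piece somewhere in the dark strip on top of the machine that looks just like the rest of the strip but gives when pushed. Feel along the strip with a fingertip, pressing here and there, until you find it, and push it fully in so that the lid pops ajar; then take the hand clear. Do not touch the lid itself, and do not pick up or shift any of the things standing about.

Things in the scene. Friction and masses are not known exactly. Their poses are not given: they have to be found in the camera images.
- centrifuge: White bench centrifuge with a red band, fixed to the bench, 360 (its x) x 480 (its y) x 190 mm high. Origin: centre of its underside; z up; its -x side (screen and round knob) faces the robot, more or less. Its flat level top is 190 mm above the bench.
- strip_center (a point): Centre of the upper face of the dark grey strip in the centrifuge's top, 189.5 mm above the bench (0.5 mm below the white top), 130 mm from the machine's centre towards its -x side; axes as the centrifuge's. Visible strip: 200 mm along y, 50 mm along x, rigid but for the catch. The catch's centre lies anywhere from -70 to +70 mm along y from this point, at x = 0.
- catch (a joint): How far the catch is pushed in (straight down), m: 0 flush, 0.006 fully in. The catch is a piece of the strip 56 mm long (y) and its full 50 mm width, level with it, same colour, no mark; the fingertip must lie wholly on it. It resists with about 4 N all the way (no spring), stays where it is left, and drives the lid.
- lid (a joint): Lid opening, rad: 0 shut; rises in step with the catch to 0.10 when the catch is fully in. The hinge is along the far (+x) edge; the edge near the strip then rises 21 mm.
- lid_front (a point): Point on the lid: light grey plate with a dark round window, 210 (x) x 260 (y) mm, upper side 13 mm above the machine's top when shut. The point is the middle of its near (-x) upper edge, which is 45 mm from the strip's edge. Not to be touched.
- rotor_cap: Loose black stepped cap, 44 mm across, 50 mm high, on the left (+y) part of the machine's top. Origin: underside centre.
- jar: Loose specimen jar with orange cap, 48 mm across, 60 mm high, on the right (-y) part of the machine's top. Origin: underside centre.
- cassette: Loose yellow cassette 42 x 30 x 8 mm, on the right (-y) part of the machine's top. Origin: underside centre.
- phone: Loose phone 72 x 148 x 9 mm flat on the bench. Origin: underside centre.
- mouse: Loose black computer mouse 100 x 60 x 32 mm on the bench. Origin: underside centre.
- tube_rack: Loose blue rack 90 x 200 x 45 mm with capped tubes up to 100 mm high, on the bench. Origin: underside centre.
- beaker: Loose green glass beaker 70 mm across, 90 mm high, on the bench. Origin: underside centre.

How it is judged:
On the way:
1. the catch goes in under a finger (value of joint catch above 0.003 m and contact force between the fingers and anything else above 1 N), for 0.05 s.
At the end, for the whole second after the job is handed in: The catch stays pushed in by at least 4.5 of its 6 mm, the lid stands ajar by at least 0.07 rad and at rest, and every loose thing is within 20 mm of where it was (value of joint catch above 0.0045 m and value of joint lid above 0.07 rad and velocity of joint lid below 0.05 rad/s and distance of each of rotor_cap, jar, cassette, phone, mouse, tube_rack, beaker from where it was at the start of the episode below 0.02 m); the robot touches nothing.
It fails at once if the robot touches the lid (contact force between any of the fingers, the arm and lid above 0.5 N).
It fails at once if a loose thing is lifted, carried or shifted by more than 20 mm (distance of any of rotor_cap, jar, cassette, phone, mouse, tube_rack, beaker from where it was at the start of the episode above 0.02 m).
It also fails if it takes over 64 s, if anything falls off the work surface, if the arm or the gripper's body presses on something with over 40 N, if the wrist force passes 120 N, or if a joint passes its speed limit or range.

## Robot

A 7-joint arm with a two-finger parallel gripper is mounted at the origin on the work surface. World frame = base frame: x ahead of the robot, y to its left, z up, the work surface at z = 0. Lengths are in m, angles in rad, forces in N, time in s.
With the tool pointing down it reaches from about 0.425 to 0.825 m from the base axis. Payload 3.6 kg.
Tool frame: the origin (TCP) lies at the very end of the fingers, on their centre line; the grasp point (between the pads) lies 19 mm behind it; z points along the fingers, y is the direction in which the jaws open and shut (so a half turn about z gives the same grasp; the last joint's range is limited). The gripper opens to 85 mm and grips with 20 to 120 N. Pads are 22 mm wide; open, the fingers measure 114 mm over their backs; the gripper's body (76 mm by 85 mm) begins 54 mm behind the grasp point. The pads swing forward as they close: fully open they stand 13 mm farther back than shut.
Start: joints at [1.179, 0.615, -0.013, 1.423, 0.008, 1.103, -0.04], TCP at [0.233, -0.607, 0.231] pointing down, gripper open.
Joint ranges: [-3.12, 3.12], [-0.3, 2.06], [-1.34, 1.32], [0.26, 2.42], [-1.36, 4.5], [0.01, 1.98], [-2.84, 2.84]. Speed limits (rad/s): [2.79, 2.79, 3.14, 3.14, 3.14, 3.14, 3.14].

## Interface

Orientations are given as a 3x3 rotation matrix whose columns are the frame's x, y, z axes.
In Python, from plant import * gives the robot as it stands.
- The arm moves only by the tool arm_command, never from a script. Its argument "increments" is a list of rows, each a list of 3 entries, a list of its own where there are three numbers: the shift along the tool's x, y, z in cm, then the turn, a rotation vector about the tool's x, y, z in rad, then the closure, from 0 (fully open) to 1 (shut). A call has exactly 8 rows; each row is the pose to reach, as a shift and turn from the pose measured when the call began, along the tool's axes at that moment; what a row does not reach only later rows make up. A row lasts 1/12 s, in which the tool goes at most 41.7 mm and 7.16 degrees, less where a joint would pass 70% of its speed; a pose out of reach is approached as far as the arm can. A call with a gripper value outside its range is refused whole. The fingers move at their own pace and stop on an object; the grip force is fixed at half the most. Time passes only in rows, so rows that repeat a pose let the fingers close, or fill a call up. It gives the time, the measured TCP pose, the force and the opening at its end, in the units of the state.
- read_state(): the state, without advancing time (a new reading comes with each control period).
- grab_frame(name): name is "scene" or "top"; returns a dict with "img" (420x560x3 uint8, blue, green, red), "mtx" (3x3 intrinsics, pixels), "xyz" and "rotation" of the camera in the world. Camera axes: x right, y down, z forward; pixel columns grow to the right and rows downward; lengths in m; the calibration is good to about 2 mm. A picture is of the moment at which its call begins. There is no depth.
- hand_in(): hands the job in, once; it reports no verdict.
The state is a dict: "t": time; "q": joint angles; "joint_velocities": joint speeds; "tau": joint torques, N m; "position": TCP position; "orientation": TCP orientation; "wrist_force": force on the tool from outside, world axes, zero at the start; "moment": the same for the moment, N m; "finger_gap": finger opening in m.
Only numpy, scipy, OpenCV 4.12 (cv2) and the standard library are available. Lean on these libraries where they do the work, as an engineer would, in place of code of your own. Each camera call takes 0.05 s, during which the arm holds its last target. There are 200 camera calls.

## Working session

There is one attempt and no reset: what is moved stays moved. The work goes in short steps, Python scripts to look and compute and a tool call to move; the robot and the scene stay as the last step left them, time stands still between calls to the robot, and variables do not carry over. Pictures are saved under pics/ and viewed, about 8 in all and at most 12, crops included, and the job is handed in when it is done.

Besides the shell and the picture viewer there is one more tool, called after "Emit:" as name(argument=value, ...) on one line, values as JSON. arm_command: Moves the arm, as the interface text tells. Its arguments: {"type":"object","properties":{"increments":{"type":"array","items":{"type":"array"}}},"required":["increments"]}

```bash
mkdir -p pics
cat > h.py <<'E'
import numpy as np, cv2
from plant import *
def ray(f,u,v,z):
    d=f["rotation"]@np.linalg.inv(f["mtx"])@np.array([u,v,1.]); c=np.array(f["xyz"]); return c+d*(z-c[2])/d[2]
def proj(f,p):
    q=f["mtx"]@(np.array(f["rotation"]).T@(np.array(p)-f["xyz"])); return q[:2]/q[2]
E
python3 - <<'E'
from h import *
for n in("scene","top"):
    f=grab_frame(n); cv2.imwrite(f"pics/{n}0.png",f["img"]); np.savez(n+"0.npz",**{k:np.array(v) for k,v in f.items()}); print(n,f["xyz"],np.array(f["rotation"]).round(3).tolist())
s=read_state();print(s)
E
```

```text
scene [1.27245679 0.23701282 1.12141496] [[-0.34, 0.756, -0.56], [0.94, 0.279, -0.195], [0.009, -0.593, -0.805]]
top [ 0.37748075 -0.00615538  1.54938526] [[0.027, -0.991, 0.134], [-1.0, -0.027, 0.003], [0.0, -0.134, -0.991]]
{'t': 0.1, 'q': array([ 1.17851326,  0.615826  , -0.0126224 ,  1.42477763,  0.00810581,
        1.10340315, -0.04037335]), 'joint_velocities': array([ 7.09942554e-04, -2.76549053e-03,  2.18273937e-04, -3.71005072e-03,
        1.00898716e-03,  1.61463184e-05,  1.85393980e-03]), 'tau': array([ 1.55882608e-03, -4.70382321e+01,  2.60267397e-01, -1.71571738e+01,
        1.00935576e-02,  5.88159804e-03,  2.40773076e-06]), 'position': array([ 0.23225201, -0.60633522,  0.23023879]), 'orientation': array([[ 9.33808230e-01,  3.57772864e-01, -8.75739491e-04],
       [ 3.57773935e-01, -9.33805649e-01,  2.19571850e-03],
       [-3.22019861e-05, -2.36369677e-03, -9.99997206e-01]]), 'wrist_force': array([-0.01958808, -0.33806827,  1.10005833]), 'moment': array([ 0.04963559, -0.02901499, -0.00442568]), 'finger_gap': 0.08530575646665516}
```

View pics/top0.png

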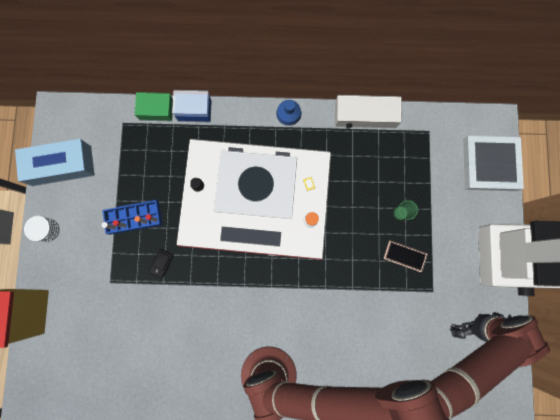

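View pics/scene0.png

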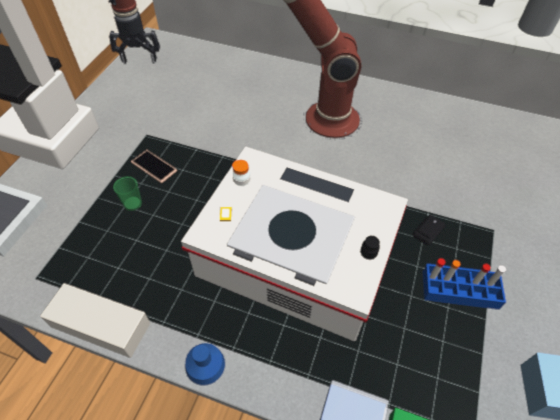

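The top view shows the strip centred near (251,237), the jar at (312,219), the rotor cap at (197,184) and the lid at (256,184). The scene view shows the strip near (317,184). Next I'll measure the strip in both views.

Run:
```python
from h import *
for n,(u0,u1,v0,v1) in dict(top=(212,290,224,249),scene=(272,362,164,205)).items():
    f=np.load(n+"0.npz"); im=f["img"]; g=cv2.cvtColor(im,cv2.COLOR_BGR2GRAY)
    m=np.zeros_like(g); m[v0:v1,u0:u1]=(g[v0:v1,u0:u1]<130)*255
    c=max(cv2.findContours(m,cv2.RETR_EXTERNAL,cv2.CHAIN_APPROX_NONE)[0],key=cv2.contourArea)[:,0]
    P=np.array([ray(f,u,v,.1895)[:2] for u,v in c],np.float32)
    r=cv2.minAreaRect(P*1000); print(n,r, len(c), c.min(0),c.max(0))
    # white top
    # jar cap orange
    h=cv2.cvtColor(im,cv2.COLOR_BGR2HSV); o=cv2.inRange(h,(3,180,150),(18,255,255))
    for k in cv2.findContours(o,cv2.RETR_EXTERNAL,cv2.CHAIN_APPROX_NONE)[0]:
        if cv2.contourArea(k)>40:
            q=k[:,0].mean(0); print("orange",q,ray(f,*q,.25))
```

```text
top ((484.05450439453125, 70.11592102050781), (196.28224182128906, 45.94194793701172), 86.21281433105469) 142 [221 227] [280 245]
scene ((481.51141357421875, 71.07113647460938), (196.42709350585938, 46.39370346069336), 85.99200439453125) 155 [281 168] [352 201]
orange [239.925 165.95 ] [ 0.54412876 -0.12414154  0.25      ]
```

Emit:
arm_command(increments=[[[0,0,-4],[0,0,-0.1],1],[[0,0,-8],[0,0,-0.2],1],[[3.3,-2,-8],[0,0,-0.3],1],[[6.6,-4,-8],[0,0,-0.4],1],[[9.9,-6,-8],[0,0,-0.5],1],[[13.2,-8,-8],[0,0,-0.6],1],[[16.5,-10,-8],[0,0,-0.7],1],[[19.8,-12,-8],[0,0,-0.8],1]])

```text
t: 0.77
position: [0.3748, -0.4218, 0.3102]
orientation: [[0.39, 0.921, -0.002], [0.921, -0.39, 0.003], [0.002, -0.002, -1.0]]
wrist_force: [0.6, 0.4, 0.3]
finger_gap: -0.0002
```

Emit:
arm_command(increments=[[[4,-0.7,0],[0,0,-0.06],1],[[8,-1.4,0],[0,0,-0.12],1],[[12,-2.1,0],[0,0,-0.18],1],[[16,-2.8,0],[0,0,-0.24],1],[[20,-3.5,0],[0,0,-0.3],1],[[24,-4.2,0],[0,0,-0.36],1],[[28,-4.9,0],[0,0,-0.42],1],[[32,-5.6,0],[0,0,-0.47],1]])

```text
t: 1.43
position: [0.4476, -0.1034, 0.3108]
orientation: [[-0.072, 0.997, -0.002], [0.997, 0.072, 0.002], [0.003, -0.002, -1.0]]
wrist_force: [0.7, -0.2, 0.6]
finger_gap: 0.0
```

```bash
cat > go.py <<'E'
import sys
from h import *
s=read_state(); R=np.array(s["orientation"]); 
a=np.deg2rad(3.9); ym=np.array([np.sin(a),np.cos(a),0]); xm=np.array([np.cos(a),-np.sin(a),0])
C=np.array([.483,.0705,.1895])
off,dx,z=map(float,sys.argv[1:])
T=C+ym*off*1e-3+xm*dx*1e-3; T[2]=z
Rt=np.c_[ym,xm,[0,0,-1]]
p=s["position"]-C
print("t",s["t"],"mach y,x mm",p@ym*1e3,p@xm*1e3,"z",s["position"][2]*1e3,"F",s["wrist_force"])
print("cm",(R.T@(T-s["position"])*100).round(2),"rot",cv2.Rodrigues(R.T@Rt)[0].ravel().round(3))
E
python3 go.py -56 -3 0.215
```

```text
t 1.4333 mach y,x mm -175.91419797045984 -23.52052017111886 z 310.7834996836187 F [ 0.71536218 -0.22187024  0.63059015]
cm [11.56  3.73  9.6 ] rot [-0.002 -0.002  0.14 ]
```

Emit:
arm_command(increments=[[[3.9,1.2,0],[0,0,0.07],1],[[7.8,2.4,0],[0,0,0.14],1],[[11.6,3.7,0],[0,0,0.14],1],[[11.6,3.7,3],[0,0,0.14],1],[[11.6,3.7,6],[0,0,0.14],1],[[11.6,3.7,9.6],[0,0,0.14],1],[[11.6,3.7,9.6],[0,0,0.14],1],[[11.6,3.7,9.6],[0,0,0.14],1]])

```text
t: 2.1
position: [0.4747, 0.0149, 0.214]
orientation: [[0.067, 0.998, -0.007], [0.998, -0.067, 0.002], [0.002, -0.007, -1.0]]
wrist_force: [0.5, 0.6, -0.2]
finger_gap: 0.0002
```

```bash
python3 go.py -56 -3 0.1895
python3 - <<'E'
from h import *
f=grab_frame("scene");cv2.imwrite("pics/s1.png",cv2.resize(f["img"][100:260,200:420],None,fx=3,fy=3))
E
```

```text
t 2.1 mach y,x mm -55.99387859777684 -4.54115745039723 z 213.98822804911921 F [ 0.54914586  0.61943049 -0.17987613]
cm [-0.01  0.17  2.45] rot [-0.007 -0.002  0.001]
```

View pics/s1.png

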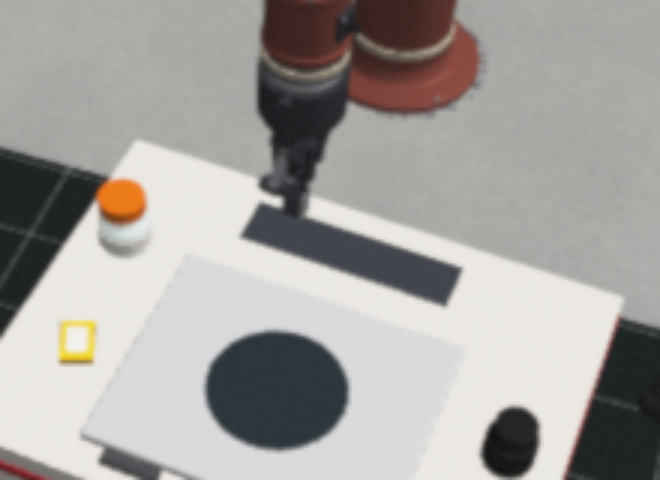

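The crop shows the shut fingers above the strip's -y end at about crop (295,210), well clear of the jar and lid. Now the first press.

Emit:
arm_command(increments=[[[0,0.2,1],[0,0,0],1],[[0,0.2,1.7],[0,0,0],1],[[0,0.2,2.1],[0,0,0],1],[[0,0.2,2.3],[0,0,0],1],[[0,0.2,2.5],[0,0,0],1],[[0,0.2,2.7],[0,0,0],1],[[0,0.2,2.8],[0,0,0],1],[[0,0.2,2.8],[0,0,0],1]])

```text
t: 2.82
position: [0.4785, 0.0152, 0.1896]
orientation: [[0.068, 0.998, -0.001], [0.998, -0.068, 0.001], [0.001, -0.001, -1.0]]
wrist_force: [-3.6, -0.9, 11.5]
finger_gap: 0.0001
```

Rigid here: 11.5 N with the tip still at z = 0.1896. I'll step 28 mm along.

Emit:
arm_command(increments=[[[0,0,-0.8],[0,0,0],1],[[1.4,0,-0.8],[0,0,0],1],[[2.8,0,-0.8],[0,0,0],1],[[2.8,0,-0.4],[0,0,0],1],[[2.8,0,-0.1],[0,0,0],1],[[2.8,0,0.1],[0,0,0],1],[[2.8,0,0.3],[0,0,0],1],[[2.8,0,0.4],[0,0,0],1]])

```text
t: 3.48
position: [0.4803, 0.0427, 0.1855]
orientation: [[0.069, 0.998, -0.001], [0.998, -0.069, 0.001], [0.001, -0.001, -1.0]]
wrist_force: [-0.8, 1.0, 3.6]
finger_gap: -0.0001
```

The tip sank 4 mm at 3.6 N, so this is the catch. I'll push it fully in.

Emit:
arm_command(increments=[[[0,0,0.1],[0,0,0],1],[[0,0,0.2],[0,0,0],1],[[0,0,0.3],[0,0,0],1],[[0,0,0.4],[0,0,0],1],[[0,0,0.5],[0,0,0],1],[[0,0,0.5],[0,0,0],1],[[0,0,0.5],[0,0,0],1],[[0,0,0.5],[0,0,0],1]])

```text
t: 4.15
position: [0.4805, 0.0427, 0.1834]
orientation: [[0.069, 0.998, 0.001], [0.998, -0.069, 0.0], [0.0, 0.001, -1.0]]
wrist_force: [-6.7, 0.1, 22.4]
finger_gap: 0.0006
```

Bottomed out: 6.1 mm in, 22 N. Now I'll retract straight up, drifting slightly away from the lid (tool -y).

Emit:
arm_command(increments=[[[0,0,-1],[0,0,0],1],[[0,0,-3],[0,0,0],1],[[0,-0.5,-6],[0,0,0],1],[[0,-1,-9],[0,0,0],1],[[0,-2,-12],[0,0,0],1],[[0,-3,-14],[0,0,0],1],[[0,-3,-14],[0,0,0],1],[[0,-3,-14],[0,0,0],1]])

```text
t: 4.82
position: [0.4507, 0.044, 0.3238]
orientation: [[0.07, 0.998, 0.003], [0.998, -0.07, -0.001], [-0.001, 0.003, -1.0]]
wrist_force: [-0.8, -0.6, -0.1]
finger_gap: 0.0001
```

Run:
```python
from h import *
f=grab_frame("scene");g=np.load("scene0.npz")["img"]
a=np.vstack([g[140:340,80:520],f["img"][140:340,80:520]]);cv2.imwrite("pics/s2.png",cv2.resize(a,None,fx=1.5,fy=1.5,interpolation=cv2.INTER_CUBIC))
h=[cv2.inRange(cv2.cvtColor(i,cv2.COLOR_BGR2HSV),(3,150,120),(30,255,255)) for i in(g,f["img"])]
print([np.argwhere(x).mean(0) for x in h]); print(read_state()["wrist_force"],read_state()["t"])
```

```text
[array([178.669967  , 256.84158416]), array([176.44193548, 252.57741935])]
[0.53999451 0.55692992 0.10319908] 4.8667
```

View pics/s2.png

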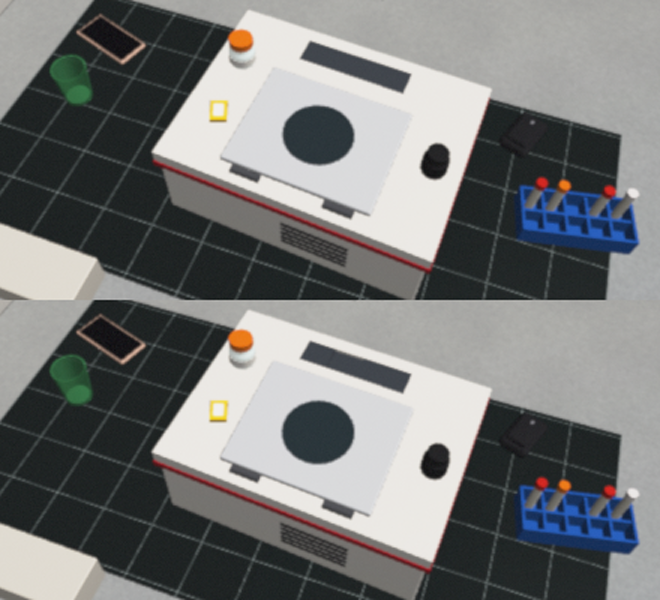

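Comparing before (top) and after: the lid's front edge has risen (its corner went from row 68 to 62 in the crop), the catch recess shows in the strip, and the loose things haven't moved.

```bash
python3 -c "
from plant import *
print(hand_in())"
```

```text
the job is handed in; nothing more can be done
None
```

I found the catch, pushed it fully in so the lid popped ajar, took the hand clear and handed the job in at about 4.9 s of the 64 s allowed. `hand_in()` reports no verdict.

- **Finding the catch:** I measured the strip in both camera views, which agreed within about 3 mm, then pressed with the gripper shut. The first press, 56 mm to the -y side of the strip's centre, was rigid at 11.5 N. The second, 28 mm to the -y side, gave way at about 4 N.
- **Pushing it in:** The tip stopped about 6 mm below the strip's surface (z 0.1896 to 0.1834) with the force up to 22 N, so the catch was at its end.
- **After retracting:** The hand was 14 cm up and the wrist force was back to about zero. The before and after pictures show the lid's near edge raised and the recess in the strip. By eye, the loose things had not moved.
- **Check that disagreed:** A rough orange and yellow colour centroid moved by about 4 pixels. I put this down to the mask picking up other pixels, because the jar and cassette looked unmoved in the pictures; I did not look into it further.
- **Not measured:** I judged the lid's opening from the picture and did not measure its angle.

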